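# Sweep the draughtsmen into their tray

### The arm

A 6-joint arm with a two-finger parallel gripper is mounted at the origin on the work surface. World frame = base frame: x ahead of the robot, y to its left, z up, the work surface at z = 0. Lengths are in m, angles in rad, forces in N, time in s.
With the tool pointing down it reaches from about 0.325 to 0.875 m from the base axis. Payload 4.4 kg.
Tool frame: the origin (TCP) lies on the centre line of the jaws, within the pads' length; the fingertips stand 17 mm ahead of it and the grasp point (between the pads) lies 2 mm behind it (bot.finger_overhang is the distance from the TCP to the fingertips, in m); z points along the fingers, y is the line along which they close (so a half turn about z gives the same grasp; the last joint's range is limited). The gripper opens to 85 mm and grips with 20 to 120 N. Pads are 22 mm wide; open, the fingers measure 114 mm over their backs; the gripper's body (76 mm by 85 mm) begins 54 mm behind the grasp point. The pads swing forward as they close: fully open they stand 13 mm farther back than shut.
Start: joints at [1.034, 0.207, 1.542, -0, 1.393, -0.15], TCP at [0.217, 0.533, 0.248] pointing down, gripper open.
Joint ranges: [-2.73, 2.73], [-0.86, 2.22], [0.23, 2.46], [-1.11, 4.25], [0.08, 2.63], [-2.82, 2.82]. Speed limits (rad/s): [2.79, 2.79, 3.14, 3.14, 3.14, 3.14].

### API

Orientations are given as a unit quaternion [x, y, z, w].
In Python, from workcell import bot, capture, camera_info, readout gives the robot as it stands. The module is installed in compiled form; this text tells all that it offers. Calls block until the motion is done:
- bot.move_pose(position, orientation): joint-space move of the TCP to a pose.
- bot.move_linear(position, orientation=None, speed=0.15, guard=None): straight line of the TCP; orientation=None keeps the orientation; speed is the mean speed in m/s. With guard (N) it stops when the force on the tool has changed by that much, and returns True; else False.
- bot.move_j(angles): joint-space move.
- bot.command_gripper(opening, force=None): finger opening in m; force is the grip in N (None keeps the last); returns when the fingers have stopped.
- bot.wait(seconds).
- bot.ik(position, orientation): joint angles nearest the present ones, or None.
- capture(name): name is "scene" or "side" or "wrist"; returns the picture (400x640x3 uint8, blue, green, red); there is no depth.
- camera_info(name): a dict with "camera_matrix" (3x3 intrinsics, pixels), "rvec" (rotation vector, rad) and "tvec" (3), from world to camera coordinates, as OpenCV has them. Camera axes: x right, y down, z forward; pixel columns grow to the right and rows downward; lengths in m; the calibration is good to about 2 mm. A picture is of the moment at which its call begins: read the wrist's pose just before it. camera_info takes no time and is no camera call; for the wrist camera it gives the pose at the moment of the call.
A pose or a line that the arm cannot do raises bot.IKError and nothing moves.
- bot.hand_in(): hands the job in; it is judged then, once.
Readings, each from a call of its own:
- readout.read_t(): time.
- readout.read_q(): joint angles.
- readout.read_joint_velocities(): joint speeds.
- readout.read_tau(): joint torques, N m.
- readout.read_tcp_pos(): TCP position.
- readout.read_ee_rot(): TCP orientation.
- readout.read_contact_force(): force on the tool from outside, world axes, zero at the start.
- readout.read_ft_torque(): the same for the moment, N m.
- readout.read_opening(): finger opening in m.
- readout.read_grip_force(): force on a finger pad.
Only numpy, scipy, OpenCV 4.12 (cv2) and the standard library are available. Lean on these libraries where they do the work, as an engineer would, in place of code of your own. Each camera call takes 0.05 s, during which the arm holds its last target. There are 200 camera calls.

### The job

Clear up the game on this market stall: with closed fingers, sweep the three flat round wooden draughtsmen across the table into the three-sided wooden tray, through its open front, until all three lie flat and wholly inside. Only slide them: do not lift them, stand them on edge or flick them, and do not move or knock over the small doll, the egg cup or the other goods.

Things in the scene. Friction and masses are not known exactly. Their poses are not given: they have to be found in the camera images.
- tray: three-sided wooden tray (a fence of 12 mm walls, 28 mm high) fixed to the table, with no front wall and no raised floor: its inside is level with the table, thin grey felt, so parts slide straight in. Origin at table level in the middle of its open mouth, level with the front ends of the side walls; x points horizontally into the tray, y along the mouth, z up. Inside 190 mm wide (y -95 to +95 mm) and 110 mm deep (x 0 to 110 mm). The mouth faces roughly towards the robot.
- draught1: one of three identical flat round wooden draughtsmen (game counters), 40 mm across, 14 mm thick, about 16 g, lying flat on the table in front of the tray; origin at the centre of its underside, z up
- draught2: one of three identical flat round wooden draughtsmen (game counters), 40 mm across, 14 mm thick, about 16 g, lying flat on the table in front of the tray; origin at the centre of its underside, z up
- draught3: one of three identical flat round wooden draughtsmen (game counters), 40 mm across, 14 mm thick, about 16 g, lying flat on the table in front of the tray; origin at the centre of its underside, z up
- doll: small turned wooden skittle doll, loose, 32 mm across, 55 mm tall, standing among the draughtsmen; origin at the centre of its underside, z up. To be left alone
- eggcup: small white ceramic egg cup, loose, 42 mm across the rim, 45 mm tall, standing among the draughtsmen; origin at the centre of its underside, z up. To be left alone
- car: toy car, loose, 85 mm long (x), 43 mm wide, 41 mm tall, off to the robot's right; origin at the centre of its underside. To be left alone
- mug: blue ceramic mug, loose, 80 mm across, 90 mm tall, handle towards its +y, off to the robot's left; origin at the centre of its underside. To be left alone
- mill: turned dark wooden pepper mill, loose, 52 mm across, 110 mm tall, off to the robot's left; origin at the centre of its underside. To be left alone
- tin: round steel tin, loose, 72 mm across, 80 mm tall, off to the robot's right; origin at the centre of its underside. To be left alone
Not all that is in view belongs to the job. Leave any grey or turquoise look-alike of the draught3 alone.

How it is judged:
At the end, for the whole second after the job is handed in: all three draughtsmen lie flat on the table and at rest inside the tray: centre at least 18 mm past the mouth line (so wholly inside, to 2 mm) and between the side walls (x of draught1 in the frame of tray between 0.018 and 0.105 m and y of draught1 in the frame of tray between -0.09 and 0.09 m and height (world z) of each of draught1, draught2, draught3 below 0.004 m and angle between each of draught1, draught2, draught3's own z axis and vertical below 0.15 rad and linear speed of each of draught1, draught2, draught3 below 0.02 m/s and x of draught2 in the frame of tray between 0.018 and 0.105 m and y of draught2 in the frame of tray between -0.09 and 0.09 m and x of draught3 in the frame of tray between 0.018 and 0.105 m and y of draught3 in the frame of tray between -0.09 and 0.09 m); the robot touches nothing.
It fails at once if a draughtsman is lifted off the table by more than 10 mm or turned up on edge (height (world z) of any of draught1, draught2, draught3 above 0.01 m or angle between any of draught1, draught2, draught3's own z axis and vertical above 0.6 rad).
It fails at once if a draughtsman is flicked: it shoots across the table faster than 0.8 m/s (linear speed of any of draught1, draught2, draught3 above 0.8 m/s).
It fails at once if one of the other goods is shifted by more than 15 mm or tipped over (distance of any of doll, eggcup, car, mug, mill, tin from where it was at the start of the episode above 0.015 m or angle between any of doll, eggcup, car, mug, mill, tin's own z axis and vertical above 0.4 rad).
It also fails if it takes over 50 s, if anything falls off the work surface, if the arm or the gripper's body presses on something with over 40 N, if the wrist force passes 120 N, or if a joint passes its speed limit or range.

## Working session

There is one attempt and no reset: what is moved stays moved. The work goes in short steps, each a Python script; the robot and the scene stay as the last script left them, time stands still between calls to the robot, and variables do not carry over. Pictures are saved under pics/ and viewed, at most 10 in all, crops included, and the job is handed in when it is done.

```bash
mkdir -p pics
python3 - <<'E'
from workcell import bot,capture,camera_info,readout
import cv2,numpy as np
for n in("scene","side"):
    im=capture(n);cv2.imwrite(f"pics/{n}0.png",im)
    c=camera_info(n);R=cv2.Rodrigues(np.array(c["rvec"]))[0];print(n,-R.T@np.array(c["tvec"]).ravel(),R[2],c["camera_matrix"][0][0])
print(readout.read_t(),readout.read_ee_rot())
E
```

```text
scene [1.06836517 0.69976614 0.97886165] [-0.43969329 -0.54444189 -0.71431984] 393.53001463879735
side [ 0.03811028 -0.5607374   0.91016146] [ 0.39770722  0.49621106 -0.77175355] 419.4726647696216
0.1 [ 1.92165956e-01  9.81361872e-01 -9.90499532e-04 -3.73402053e-04]
```

View pics/scene0.png

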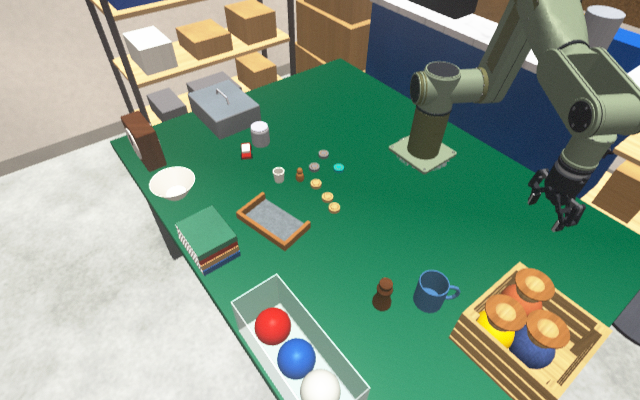

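View pics/side0.png

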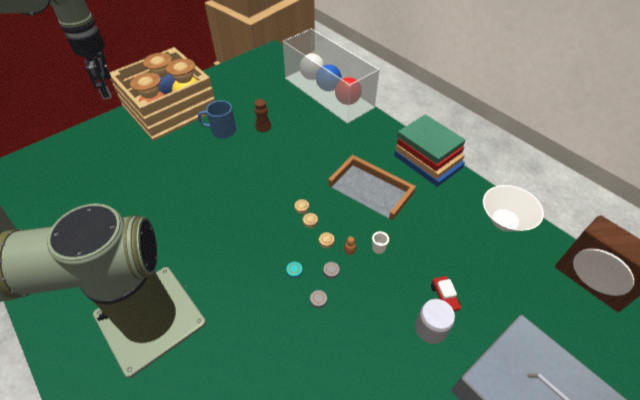

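The scene view has the tan draughtsmen at (316,184), (327,197) and (334,208), the doll at (300,174), the egg cup at (279,175) and the tray around (273,220). The side view has the draughtsmen at (302,206), (310,220) and (327,240), the doll at (350,245), the egg cup at (380,242) and the tray around (372,187). The grey and turquoise look-alikes are on the robot's right of the draughtsmen.

```bash
cat > h.py <<'E'
import cv2,numpy as np
from workcell import camera_info
def ray(n,px,z):
    c=camera_info(n);R=cv2.Rodrigues(np.array(c["rvec"],float))[0];o=-R.T@np.array(c["tvec"],float).ravel()
    u=cv2.undistortPoints(np.array(px,float).reshape(-1,1,2),np.array(c["camera_matrix"],float),None)[:,0]
    d=np.c_[u,np.ones(len(u))]@R
    return (o+d*((z-o[2])/d[:,2])[:,None])[:,:2]
def blobs(im,roi,lo,hi,amin=15):
    x0,y0,x1,y1=roi;s=np.ascontiguousarray(im[y0:y1,x0:x1])
    m=cv2.inRange(cv2.cvtColor(s,cv2.COLOR_BGR2HSV),lo,hi)
    n,_,st,c=cv2.connectedComponentsWithStats(m)
    return [(c[i]+[x0,y0],st[i]) for i in range(1,n) if st[i,4]>=amin],m
E
python3 - <<'E'
from h import *
S={"scene":(230,140,350,250),"side":(280,150,420,310)}
for n,r in S.items():
    im=cv2.imread(f"pics/{n}0.png")
    for nm,lo,hi in(("tan",(5,90,60),(25,255,255)),("grey",(0,0,60),(180,70,255)),("turq",(82,150,120),(100,255,255))):
        b,m=blobs(im,r,lo,hi)
        for c,st in b: print(n,nm,c.round(1),st[2:],"z7",ray(n,[c],.007).round(4),"z14",ray(n,[c],.014).round(4),"z0",ray(n,[c],0).round(4))
    x0,y0,x1,y1=r
    cv2.imwrite(f"pics/c_{n}.png",cv2.resize(im[y0:y1,x0:x1],None,fx=5,fy=5,interpolation=cv2.INTER_CUBIC)) if n=="scene" else cv2.imwrite(f"pics/c_{n}.png",cv2.resize(im[150:260,280:420],None,fx=5,fy=5,interpolation=cv2.INTER_CUBIC))
E
```

```text
scene tan [299.5 174.6] [ 8 14 86] z7 [[ 0.4662 -0.1756]] z14 [[ 0.4706 -0.1693]] z0 [[ 0.4619 -0.1819]]
scene tan [315.5 183.3] [10 10 84] z7 [[ 0.4476 -0.1037]] z14 [[ 0.4521 -0.098 ]] z0 [[ 0.4432 -0.1095]]
scene tan [268.7 224.2] [ 74  58 850] z7 [[ 0.6838 -0.0437]] z14 [[ 0.6866 -0.0384]] z0 [[ 0.6811 -0.0491]]
scene tan [327.  196.8] [11 10 92] z7 [[ 0.4568 -0.0263]] z14 [[ 0.4612 -0.0211]] z0 [[ 0.4524 -0.0315]]
scene tan [333.8 207.2] [11 11 99] z7 [[0.4694 0.026 ]] z14 [[0.4737 0.0309]] z0 [[0.4651 0.0212]]
scene tan [234.2 246.4] [ 9  8 47] z7 [[ 0.8155 -0.0327]] z14 [[ 0.8174 -0.0274]] z0 [[ 0.8137 -0.038 ]]
scene grey [260.3 142.9] [ 18   8 118] z7 [[ 0.4811 -0.4199]] z14 [[ 0.4853 -0.4118]] z0 [[ 0.4769 -0.4279]]
scene grey [244.9 147.7] [10 10 79] z7 [[ 0.545  -0.4304]] z14 [[ 0.5488 -0.4223]] z0 [[ 0.5413 -0.4386]]
scene grey [323.3 153.7] [10  9 71] z7 [[ 0.3232 -0.2167]] z14 [[ 0.3285 -0.2101]] z0 [[ 0.3178 -0.2233]]
scene grey [313.6 166.8] [11 10 79] z7 [[ 0.399  -0.1785]] z14 [[ 0.4038 -0.1722]] z0 [[ 0.3942 -0.1848]]
scene grey [278.2 174.1] [ 13  16 159] z7 [[ 0
[... 965 characters left out ...]
 -0.0355]] z14 [[ 0.8274 -0.0396]] z0 [[ 0.8398 -0.0314]]
side grey [368.8 190.1] [  74   53 1914] z7 [[ 0.6539 -0.0504]] z14 [[ 0.6491 -0.0543]] z0 [[ 0.6586 -0.0464]]
side grey [379.6 241.5] [ 18  23 322] z7 [[ 0.551 -0.194]] z14 [[ 0.547  -0.1969]] z0 [[ 0.5549 -0.1912]]
side grey [330.9 269.5] [ 17  16 208] z7 [[ 0.4005 -0.175 ]] z14 [[ 0.3977 -0.178 ]] z0 [[ 0.4033 -0.172 ]]
side grey [318.1 298.5] [ 17  18 233] z7 [[ 0.3262 -0.2139]] z14 [[ 0.324  -0.2166]] z0 [[ 0.3285 -0.2112]]
side turq [293.9 268.4] [17 15 93] z7 [[ 0.333  -0.1136]] z14 [[ 0.3307 -0.1171]] z0 [[ 0.3353 -0.1101]]
side turq [293.9 267.9] [ 8  7 42] z7 [[ 0.3337 -0.1124]] z14 [[ 0.3314 -0.1159]] z0 [[ 0.336  -0.1089]]
```

View pics/c_scene.png

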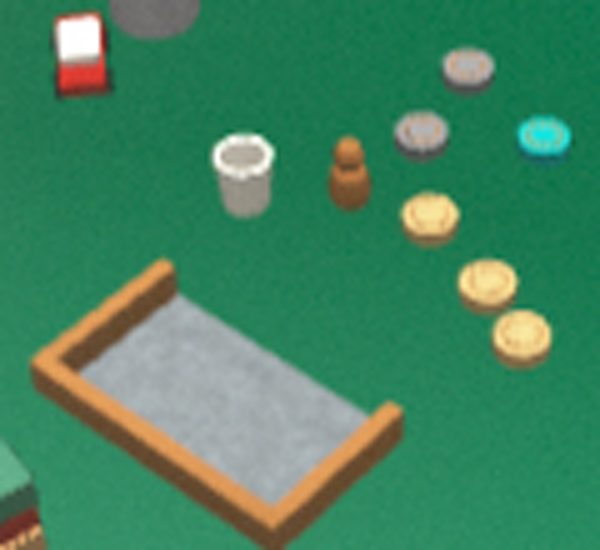

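View pics/c_side.png

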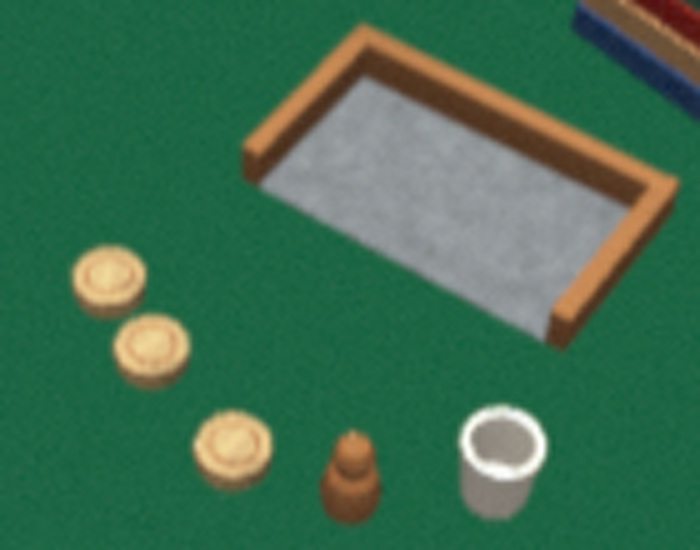

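Each draughtsman agrees to about 2 mm between the two views. The doll is near (.477,-.160) and the egg cup near (.539,-.204). Next I compute the tray frame from the wall-top corners and the felt corners seen in the crops.

Run:
```python
from h import *
o={"scene":(230,140),"side":(280,150)}
def f(n,p,z): return ray(n,np.array(p)/5+o[n],z).round(4).tolist()
print("felt",f("scene",[(178,292),(368,412)],0),f("side",[(262,187),(545,341)],0))
print("scene tops R-front out/in, L-front in/out",f("scene",[(162,259),(176,268),(390,403),(403,410)],.028))
print("scene back outer R,L",f("scene",[(32,362),(275,540)],0),"top",f("scene",[(32,360),(275,518)],.028))
print("side tops L out/in,R in/out",f("side",[(244,150),(262,158),(552,315),(577,321)],.028),"back out L,R",f("side",[(363,24),(680,183)],.028))
```

```text
felt [[0.6262, -0.1539], [0.5864, 0.0134]] [[0.5861, 0.0291], [0.6289, -0.1542]]
scene tops R-front out/in, L-front in/out [[0.6306, -0.1626], [0.6277, -0.1495], [0.5846, 0.0355], [0.5816, 0.0452]]
scene back outer R,L [[0.7383, -0.1577], [0.6931, 0.0622]] top [[0.7469, -0.1347], [0.6946, 0.0668]]
side tops L out/in,R in/out [[0.5801, 0.0387], [0.5838, 0.0274], [0.6262, -0.1571], [0.6333, -0.1685]] back out L,R [[0.7016, 0.0693], [0.7488, -0.1385]]
```

```bash
cat >> h.py <<'E'
from workcell import bot,readout,capture
from scipy.spatial.transform import Rotation as Ro
yv=np.array([.585,.031])-[.628,-.155];yv/=np.linalg.norm(yv);xv=np.array([yv[1],-yv[0]]);T0=np.array([.6065,-.062])
W=lambda p:T0+p[0]*xv+p[1]*yv
L=lambda w:np.array([(w-T0)@xv,(w-T0)@yv])
def push(d,t,zt=.0215,gap=.031,back=.016,hi=.12):
    d=np.array(d);t=W(t);u=(t-d)/np.linalg.norm(t-d)
    q=Ro.from_matrix(np.array([[-u[0],-u[1],0],[-u[1],u[0],0],[0,0,-1]]).T).as_quat()
    P=lambda a,z:[*a,z]
    s=d-u*(gap+back);e=t-u*gap
    bot.move_pose(P(s,hi),q)
    if bot.move_linear(P(s,zt),speed=.1,guard=8): print("guard down",readout.read_tcp_pos());return
    print("pushed, guard:",bot.move_linear(P(e,zt),speed=.08,guard=20),readout.read_contact_force())
    bot.move_linear(P(e-u*.02,zt),speed=.1);bot.move_linear(P(e-u*.02,hi),speed=.2)
    print("t",readout.read_t())
def look():
    for n,r in {"scene":(230,140,350,250),"side":(280,150,420,310)}.items():
        im=capture(n);b,_=blobs(im,r,(5,60,150),(28,255,255),40)
        for c,st in b:
            if st[4]<250:
                w=ray(n,[c],.010)[0];print(n,c.round(1),st[2:],w.round(4),"tray",L(w).round(4))
    return im
E
python3 - <<'E'
from h import *
bot.command_gripper(0,20)
print(readout.read_opening())
push([.4705,.0275],(.05,.03))
im=look();cv2.imwrite("pics/s1.png",cv2.resize(im[130:280,270:420],None,fx=4,fy=4))
E
```

```text
0.00046255960763088157
pushed, guard: False [-0.25209352  0.17024286  0.49208303]
t 7.6333
scene [315.5 182.6] [10  8 71] [ 0.4473 -0.1039] tray [-0.1645 -0.0049]
scene [327.1 196.1] [11  9 83] [ 0.4565 -0.0265] tray [-0.1382  0.0683]
scene [281.6 222.3] [12 10 97] [ 0.6475 -0.0231] tray [0.0487 0.0286]
side [335.6 173.4] [14 14 61] [0.6236 0.0578] tray [0.0437 0.1128]
side [360.4 183.9] [ 14  11 123] [ 0.6502 -0.0196] tray [0.0522 0.0314]
side [309.8 218.8] [ 15  12 141] [ 0.4592 -0.0222] tray [-0.1346  0.0719]
side [326.1 238.8] [ 15  14 157] [ 0.45   -0.0999] tray [-0.161  -0.0017]
```

View pics/s1.png

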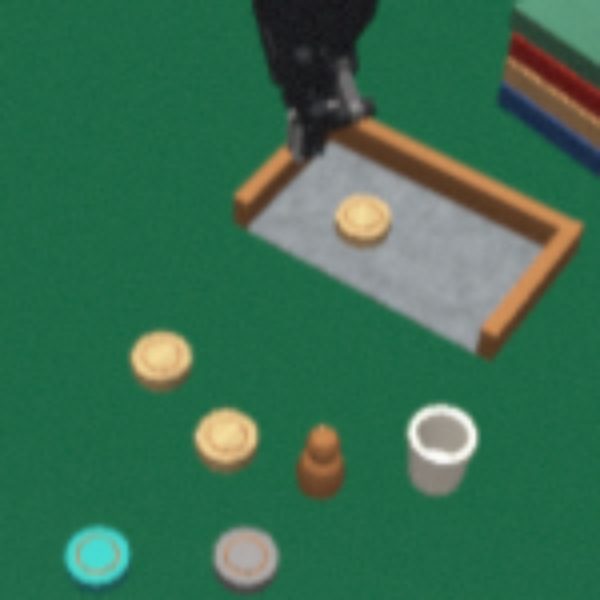

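The first draughtsman, at side pixel (360,184), lies flat in the tray at (.050,.030) in the tray frame. That matches its target, so I do the other two.

Run:
```python
from h import *
push([.458,-.0245],(.05,-.020))
look()
push([.449,-.102],(.05,-.066))
p=readout.read_tcp_pos();bot.move_linear([p[0]-.1,p[1],.25],speed=.2)
im=look();cv2.imwrite("pics/s2.png",cv2.resize(im[130:280,270:420],None,fx=4,fy=4))
```

```text
pushed, guard: False [ 0.06449941  0.34455162 -0.43604802]
t 13.5667
scene [315.6 182.6] [11  8 72] [ 0.4471 -0.1037] tray [-0.1647 -0.0047]
scene [270.4 214.7] [12 10 94] [ 0.6582 -0.0727] tray [ 0.048  -0.0221]
scene [281.5 222.2] [12 10 98] [ 0.6476 -0.0233] tray [0.0487 0.0284]
side [340.9 168.1] [ 24  25 114] [0.65   0.0637] tray [0.0707 0.1127]
side [360.4 183.9] [ 14  11 123] [ 0.6502 -0.0196] tray [0.0522 0.0314]
side [375.3 191.8] [ 14  12 129] [ 0.6612 -0.0685] tray [ 0.0518 -0.0187]
side [326.1 238.8] [ 15  14 157] [ 0.45   -0.0999] tray [-0.161  -0.0017]
pushed, guard: False [-0.33145994 -0.28884822  0.27713271]
t 19.7667
scene [265.5 211.4] [ 22  16 190] [ 0.6633 -0.0946] tray [ 0.048  -0.0446]
scene [281.6 222.2] [12 10 97] [ 0.6474 -0.0233] tray [0.0485 0.0285]
side [338.5 170.5] [19 21 90] [0.6381 0.0611] tray [0.0585 0.1128]
side [360.4 183.9] [ 14  11 123] [ 0.6502 -0.0196] tray [0.0522 0.0314]
side [375.3 191.8] [ 14  12 129] [ 0.6612 -0.0685] tray [ 0.0518 -0.0187]
```

View pics/s2.png

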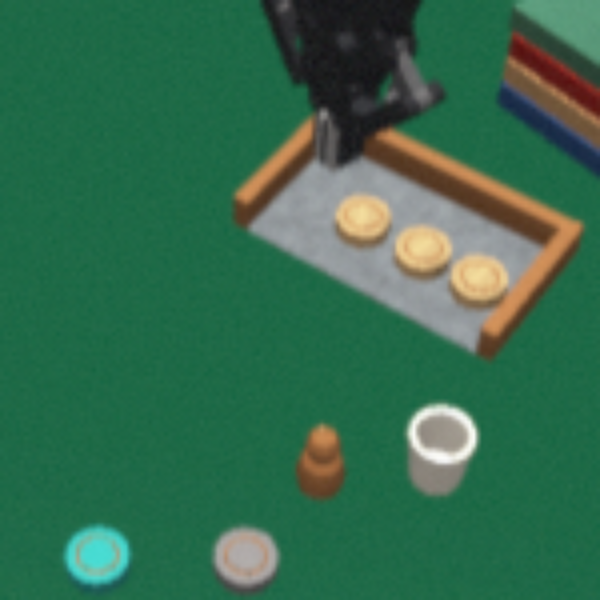

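All three lie flat and well inside the tray, with the third near side pixel (389,199) at about (.05,-.066). The doll and egg cup have not moved, and the gripper is high and clear.

```bash
python3 -c "
from workcell import bot
print(bot.hand_in())"
```

```text
the job is handed in; nothing more can be done
None
```

I swept all three draughtsmen into the tray, where the last picture showed them flat and wholly inside with the doll and egg cup unmoved, and handed the job in; no verdict was returned.

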